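# Lay a stack of power supplies into their test nests

### The job

Four power supplies of different sizes have come to the test bench in one stack. Take the stack apart and lay each supply flat in the test nest that was made to its size, inside the four corner locators and with its screw-terminal end next to the nest's contact block. Set them down, do not drop them, and leave the open-frame supply that lies beside them alone.

Things in the scene. Friction and masses are not known exactly. Their poses are not given: they have to be found in the camera images.
- psu_a: largest of four enclosed power supplies, slotted zinc-grey box 136 long (x) x 62 wide (y) x 30 high mm, 450 g +-30 %, at the bottom of the stack, on the bench mat. Origin: centre of its underside, z up. Terminal end = its -x end: a lower black strip with brass screws, the last 15 mm. Grip the flat flanks across y; a supply below sticks out about 3 mm at the flanks, 20 mm at the terminals.
- psu_b: second largest of four enclosed power supplies, slotted zinc-grey box 112 long (x) x 56 wide (y) x 30 high mm, 320 g +-30 %, lying on psu_a. Origin: centre of its underside, z up. Terminal end = its -x end: a lower black strip with brass screws, the last 15 mm. Grip the flat flanks across y; a supply below sticks out about 3 mm at the flanks, 20 mm at the terminals.
- psu_c: third largest of four enclosed power supplies, slotted zinc-grey box 88 long (x) x 50 wide (y) x 28 high mm, 220 g +-30 %, lying on psu_b. Origin: centre of its underside, z up. Terminal end = its -x end: a lower black strip with brass screws, the last 15 mm. Grip the flat flanks across y; a supply below sticks out about 3 mm at the flanks, 20 mm at the terminals.
- psu_d: smallest of four enclosed power supplies, slotted zinc-grey box 64 long (x) x 44 wide (y) x 28 high mm, 140 g +-30 %, on top of the stack, lying on psu_c. Origin: centre of its underside, z up. Terminal end = its -x end: a lower black strip with brass screws, the last 15 mm. Grip the flat flanks across y; a supply below sticks out about 3 mm at the flanks, 20 mm at the terminals.
- nest_a: largest of four fixed test nests, for psu_a: plate 184 (x) x 84 (y) x 6 mm; four black corner locators, 8 mm high, 13 mm along each side, frame a seat of 146 x 72; dark contact block, 24 mm high, at the -x end. Origin: centre of the plate's underside, z up. Seat centre: 13 mm from it along +x, 6 mm up. The supply's x points as the nest's.
- nest_b: second largest of four fixed test nests, for psu_b: plate 160 (x) x 78 (y) x 6 mm; four black corner locators, 8 mm high, 13 mm along each side, frame a seat of 122 x 66; dark contact block, 24 mm high, at the -x end. Origin: centre of the plate's underside, z up. Seat centre: 13 mm from it along +x, 6 mm up. The supply's x points as the nest's.
- nest_c: third largest of four fixed test nests, for psu_c: plate 136 (x) x 72 (y) x 6 mm; four black corner locators, 8 mm high, 13 mm along each side, frame a seat of 98 x 60; dark contact block, 24 mm high, at the -x end. Origin: centre of the plate's underside, z up. Seat centre: 13 mm from it along +x, 6 mm up. The supply's x points as the nest's.
- nest_d: smallest of four fixed test nests, for psu_d: plate 112 (x) x 66 (y) x 6 mm; four black corner locators, 8 mm high, 13 mm along each side, frame a seat of 74 x 54; dark contact block, 24 mm high, at the -x end. Origin: centre of the plate's underside, z up. Seat centre: 13 mm from it along +x, 6 mm up. The supply's x points as the nest's.
- open_psu: bystander: an open-frame supply, a bare green circuit board with tall parts on an aluminium angle, 100 x 50 x 32 mm, lying on the bench at the robot's left; origin: centre of its underside. Not part of the stack, to be left alone.
Not all that is in view belongs to the job. What is shaped like the psu_a but pink is not meant.

How it is judged:
At the end, for the whole second after the job is handed in: Each supply lies in the nest of its size: centre within 8 mm of the seat's centre along and across, underside on the plate (within 3 mm), level, in line with the nest within 0.25 rad, terminals towards the contact block; all released and at rest (x of psu_a in the frame of nest_a between 0.005 and 0.021 m and y of psu_a in the frame of nest_a between -0.008 and 0.008 m and z of psu_a in the frame of nest_a between 0.003 and 0.009 m and x of nest_a in the frame of psu_a below 0 m and angle between each of psu_a, psu_b, psu_c, psu_d's own z axis and vertical below 0.06 rad and angle between the x axis of psu_a and the x axis of nest_a, either way round below 0.25 rad and linear speed of each of psu_a, psu_b, psu_c, psu_d below 0.02 m/s and angular speed of each of psu_a, psu_b, psu_c, psu_d below 0.2 rad/s and contact force between the fingers and psu_a below 0.1 N and x of psu_b in the frame of nest_b between 0.005 and 0.021 m and y of psu_b in the frame of nest_b between -0.008 and 0.008 m and z of psu_b in the frame of nest_b between 0.003 and 0.009 m and x of nest_b in the frame of psu_b below 0 m and angle between the x axis of psu_b and the x axis of nest_b, either way round below 0.25 rad and contact force between the fingers and psu_b below 0.1 N and x of psu_c in the frame of nest_c between 0.005 and 0.021 m and y of psu_c in the frame of nest_c between -0.008 and 0.008 m and z of psu_c in the frame of nest_c between 0.003 and 0.009 m and x of nest_c in the frame of psu_c below 0 m and angle between the x axis of psu_c and the x axis of nest_c, either way round below 0.25 rad and contact force between the fingers and psu_c below 0.1 N and x of psu_d in the frame of nest_d between 0.005 and 0.021 m and y of psu_d in the frame of nest_d between -0.008 and 0.008 m and z of psu_d in the frame of nest_d between 0.003 and 0.009 m and x of nest_d in the frame of psu_d below 0 m and angle between the x axis of psu_d and the x axis of nest_d, either way round below 0.25 rad and contact force between the fingers and psu_d below 0.1 N); the robot touches nothing.
It fails at once if a supply is let fall (over about 2 cm) or thrown ((linear speed of psu_a above 0.65 m/s and contact force between the fingers and psu_a below 0.05 N) or (linear speed of psu_b above 0.65 m/s and contact force between the fingers and psu_b below 0.05 N) or (linear speed of psu_c above 0.65 m/s and contact force between the fingers and psu_c below 0.05 N) or (linear speed of psu_d above 0.65 m/s and contact force between the fingers and psu_d below 0.05 N)).
It fails at once if the open-frame supply is pushed away by more than 2 cm (distance of open_psu from where it was at the start of the episode above 0.02 m).
It also fails if it takes over 112 s, if anything falls off the work surface, if the arm or the gripper's body presses on something with over 40 N, if the wrist force passes 120 N, or if a joint passes its speed limit or range.

### The arm

A 7-joint arm with a two-finger parallel gripper is mounted at the origin on the work surface. World frame = base frame: x ahead of the robot, y to its left, z up, the work surface at z = 0. Lengths are in m, angles in rad, forces in N, time in s.
With the tool pointing down it reaches from about 0.425 to 0.95 m from the base axis. Payload 16.7 kg.
Tool frame: the origin (TCP) lies midway between the tips of the shut fingers; the grasp point (between the pads) lies 19 mm behind it; z points along the fingers, y is the line along which they close (so a half turn about z gives the same grasp; the last joint's range is limited). The gripper opens to 94 mm and grips with 3 to 60 N. Pads are 16 mm wide; open, the fingers measure 119 mm over their backs; the gripper's body (75 mm by 177 mm) begins 78 mm behind the grasp point.
Start: joints at [1.062, 0.426, 0.074, 1.606, -0.034, 1.111, -0.067], TCP at [0.238, -0.632, 0.179] pointing down, gripper open.
Joint ranges: [-2.85, 2.85], [-0.5, 2.14], [-1.23, 1.37], [0.21, 2.46], [-1.02, 4.16], [0.16, 2.05], [-2.73, 2.73]. Speed limits (rad/s): [1.89, 1.89, 2.39, 2.39, 3.01, 3.01, 3.01].

### API

Orientations are given as a 3x3 rotation matrix whose columns are the frame's x, y, z axes.
In Python, from station import read_state, snapshot, get_calibration, job_done, find_in, trace gives the robot as it stands.
- The arm moves only by the shell command python3 -m jog 'ROWS' [FORCE]. ROWS is JSON, a list that holds one entry, the list of rows, each a list of 7 numbers: the shift along the tool's x, y, z scaled (see below), then the turn, a rotation vector about the tool's x, y, z scaled (see below), then the closure, from 0 (fully open) to 1 (shut). In form: [[[dx, dy, dz, ax, ay, az, fingers], ...]]. A call has 1 to 8 rows; each row shifts and turns the commanded pose from where the row before left it, along the tool's axes as they then stand; what a row does not reach is not made up. The controller multiplies each number of a shift by 0.03 m and each number of a turn by 8 degrees. A row lasts 1/10 s, in which the tool goes at most 50 mm and 8.59 degrees, less where a joint would pass 70% of its speed; a pose out of reach is approached as far as the arm can. A call with a number of a shift or a turn outside -1 to 1 is refused whole. A call with a gripper value outside its range is refused whole. The fingers move at their own pace and stop on an object; FORCE is the grip in N (left out, the last holds). Time passes only in rows, so rows that do not move let the fingers close. It gives the time, the measured TCP pose, the force, the opening and the grip force at its end, in the units of the state.
- read_state(): the state, without advancing time (a new reading comes with each control period).
- snapshot(name): name is "scene" or "top"; returns the picture (420x560x3 uint8, red, green, blue); there is no depth.
- get_calibration(name): a dict with "fx", "fy", "cx", "cy" (pixels), "extrinsics" (4x4, takes a point from camera to world coordinates). Camera axes: x right, y up, looking along -z (the intrinsics and any distortion apply to the point x, -y, -z); pixel columns grow to the right and rows downward; lengths in m; the calibration is good to about 2 mm. A picture is of the moment at which its call begins. get_calibration takes no time and is no camera call.
- job_done(): hands the job in; it is judged then, once.
Trained networks look in the newest picture that a camera, given by its name, has taken for a name from the list of things; names that differ only in an ending like _2 or _b are one class to them, and where a whole thing is asked for, a point or a joint stands for the part that bears it (a point fixed in the world has none). Each returns a list of dicts, best first, with "conf" (0 to 1); they miss things now and then, are a little off and sometimes report something else, mostly with a low value. They report only what shows in the picture. A call takes as long as a camera call. They do not tell look-alikes from the thing itself.
- find_in(camera, label): "rect" ([left, top, right, bottom] in pixels, round what is visible of it).
- trace(camera, label): "mask" (420x560 bool, what is visible of it) and "rect" ([left, top, right, bottom] in pixels, round what is visible of it).
The state is a dict: "time_s": time; "joint_pos": joint angles; "qd": joint speeds; "tau": joint torques, N m; "ee_pos": TCP position; "ee_rot": TCP orientation; "force": force on the tool from outside, world axes, zero at the start; "ft_torque": the same for the moment, N m; "width": opening from 0.0 (shut) to 1.0 (fully open); "gripper_force": force on a finger pad.
Only numpy, scipy, OpenCV 4.12 (cv2) and the standard library are available. Lean on these libraries where they do the work, as an engineer would, in place of code of your own. Each camera call takes 0.05 s, during which the arm holds its last target. There are 200 camera calls.

## Working session

There is one attempt and no reset: what is moved stays moved. The work goes in short steps, Python scripts to look and compute and a shell command to move; the robot and the scene stay as the last step left them, time stands still between calls to the robot, and variables do not carry over. Pictures are saved under pics/ and viewed, at most 14 in all, crops included, and the job is handed in when it is done.

```bash
mkdir -p pics; ls; python3 - <<'E'
from station import *
import cv2,numpy as np
s=read_state();print({k:np.round(v,3).tolist() for k,v in s.items()})
for n in("scene","top"):
    im=snapshot(n);cv2.imwrite(f"pics/{n}0.png",im[:,:,::-1])
    c=get_calibration(n);print(n,{k:np.round(v,4).tolist() for k,v in c.items()})
    for l in["psu_a","nest_a","open_psu"]:
        print(l,[(np.round(d['rect']).tolist(),round(d['conf'],2)) for d in find_in(n,l)])
E
```

```text
pics
{'time_s': 0.0, 'joint_pos': [1.062, 0.427, 0.074, 1.607, -0.034, 1.111, -0.067], 'qd': [-0.002, 0.001, -0.001, 0.001, -0.001, -0.0, 0.001], 'tau': [0.003, -93.581, 3.669, -45.421, -0.049, 0.02, 0.0], 'ee_pos': [0.237, -0.631, 0.179], 'ee_rot': [[0.936, 0.352, -0.001], [0.352, -0.936, 0.001], [-0.0, -0.001, -1.0]], 'force': [0.281, -0.319, 0.296], 'ft_torque': [-0.014, -0.002, 0.003], 'gripper_force': 0.0, 'width': 0.999}
scene {'fx': 465.0976, 'fy': 465.0976, 'cx': 277.4503, 'cy': 213.6042, 'extrinsics': [[-0.3198, -0.5069, 0.8005, 1.3973], [0.9473, -0.1874, 0.2598, 0.3603], [0.0183, 0.8414, 0.5401, 0.6381], [0.0, 0.0, 0.0, 1.0]]}
psu_a [([362.0, 195.0, 389.0, 222.0], 0.98), ([363.0, 209.0, 390.0, 232.0], 0.83), ([361.0, 215.0, 392.0, 244.0], 0.76), ([355.0, 217.0, 386.0, 256.0], 0.67), ([385.0, 283.0, 441.0, 344.0], 0.67), ([162.0, 193.0, 208.0, 234.0], 0.3)]
nest_a [([220.0, 194.0, 268.0, 242.0], 0.72), ([163.0, 192.0, 206.0, 235.0], 0.69), ([135.0, 171.0, 176.0, 206.0], 0.66), ([279.0, 201.0, 327.0, 258.0], 0.64)]
open_psu [([423.0, 240.0, 468.0, 277.0], 0.71)]
top {'fx': 449.0285, 'fy': 449.0285, 'cx': 283.5139, 'cy': 213.1348, 'extrinsics': [[0.0206, 0.9874, -0.157, 0.3826], [-0.9997, 0.0189, -0.0126, 0.0826], [-0.0095, 0.1573, 0.9875, 1.2728], [0.0, 0.0, 0.0, 1.0]]}
psu_a [([156.0, 142.0, 199.0, 194.0], 0.81), ([206.0, 226.0, 229.0, 265.0], 0.78), ([201.0, 223.0, 224.0, 257.0], 0.78), ([212.0, 224.0, 227.0, 272.0], 0.56), ([194.0, 220.0, 220.0, 247.0], 0.56)]
nest_a [([408.0, 231.0, 436.0, 278.0], 0.95), ([305.0, 206.0, 337.0, 264.0], 0.78), ([252.0, 206.0, 282.0, 271.0], 0.73), ([355.0, 200.0, 388.0, 251.0], 0.59)]
open_psu [([139.0, 214.0, 177.0, 255.0], 0.69)]
```

```bash
python3 - <<'E'
import cv2,numpy as np
a=cv2.imread("pics/top0.png");cv2.imwrite("pics/top0c.png",cv2.resize(a[120:300,130:450],(800,450),interpolation=cv2.INTER_CUBIC))
a=cv2.imread("pics/scene0.png");cv2.imwrite("pics/scene0c.png",cv2.resize(a[150:360,120:480],None,fx=2.2,fy=2.2,interpolation=cv2.INTER_CUBIC))
E
```

```text
(no output)
```

View pics/top0c.png

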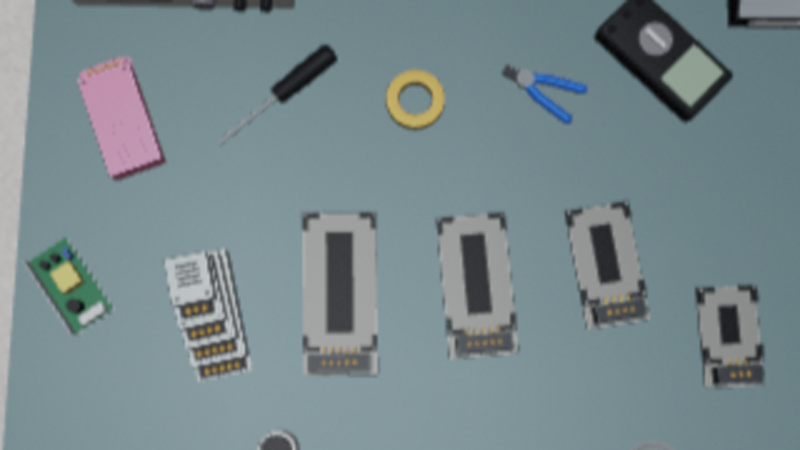

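View pics/scene0c.png

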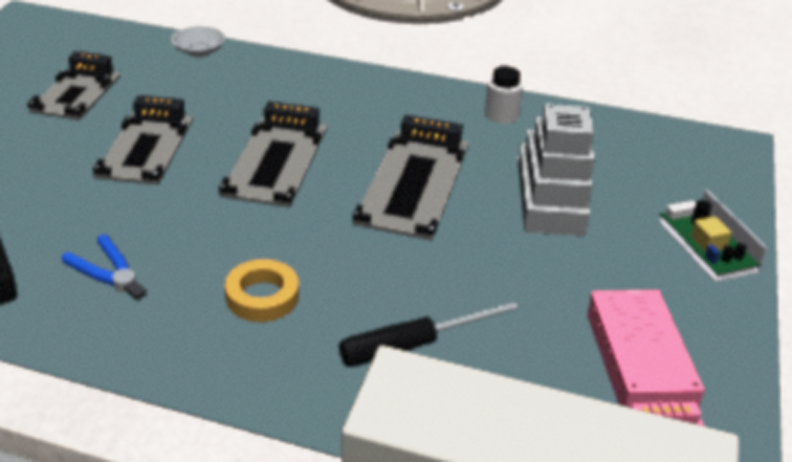

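The top view shows the stack (crop 165–250, 250–380, terminals towards the robot) with nests a, b, c and d to its right in that order. The pink box, tools and open-frame supply are apart from it. Next I fit poses to the masks.

```bash
cat > vis.py <<'E'
import cv2,numpy as np
from scipy.optimize import minimize
from station import *
L=dict(a=(.136,.062,.030),b=(.112,.056,.030),c=(.088,.050,.028),d=(.064,.044,.028))
N=dict(a=(.184,.084),b=(.160,.078),c=(.136,.072),d=(.112,.066))
S=6
def proj(cal,P):
    E=np.array(cal["extrinsics"]);p=(np.asarray(P)-E[:3,3])@E[:3,:3]
    return np.c_[cal["cx"]+cal["fx"]*p[:,0]/-p[:,2],cal["cy"]-cal["fy"]*p[:,1]/-p[:,2]]
def box(x0,x1,w,z0,z1): return [[x,y,z] for x in(x0,x1) for y in(-w/2,w/2) for z in(z0,z1)]
def place(P,q,z=0):
    c,s=np.cos(q[2]),np.sin(q[2]);P=np.array(P)
    return np.c_[q[0]+c*P[:,0]-s*P[:,1],q[1]+s*P[:,0]+c*P[:,1],P[:,2]+z]
def psu(k,top=.016):
    l,w,h=L[k]
    return [box(-l/2+.015,l/2,w,0,h),box(-l/2,-l/2+.015,w,0,top)]
def nest(k):
    l,w=N[k]; return [box(-l/2,l/2,w,0,.006),box(-l/2,-l/2+.024,w*.9,.006,.024)]
def render(cal,parts,win):
    x0,y0,x1,y1=win;m=np.zeros(((y1-y0)*S,(x1-x0)*S),np.uint8)
    for P in parts:
        uv=(proj(cal,P)-[x0,y0]+.5)*S-.5
        cv2.fillConvexPoly(m,cv2.convexHull(np.round(uv).astype(np.int32)),1)
    return m
def small(m): return cv2.resize(m.astype(np.float32),None,fx=1/S,fy=1/S,interpolation=cv2.INTER_AREA)
def fit(views,model,z,q0):
    """views: list of (cal, mask, occluder parts)"""
    V=[]
    for cal,m,occ in views:
        ys,xs=np.nonzero(m);w=(max(xs.min()-15,0),max(ys.min()-15,0),min(xs.max()+16,560),min(ys.max()+16,420))
        V.append((cal,m[w[1]:w[3],w[0]:w[2]].astype(np.float32),occ,w))
    def cost(v):
        q=(q0[0]+v[0]*.01,q0[1]+v[1]*.01,q0[2]+v[2]*.1);e=0
        for cal,m,occ,w in V:
            r=render(cal,[place(P,q,z) for P in model],w)
            if occ: r=r&(1-render(cal,occ,w))
            e+=np.abs(small(r)-m).sum()/m.sum()
        return e/len(V)
    best=min((minimize(cost,s,method="Nelder-Mead",options=dict(xatol=.01,fatol=1e-4,initial_simplex=np.array(s)+np.r_[np.zeros((1,3)),np.eye(3)])) for s in([0,0,0],[-.5,-.5,-.5])),key=lambda r:r.fun)
    v=best.x;return np.array([q0[0]+v[0]*.01,q0[1]+v[1]*.01,q0[2]+v[2]*.1]),best.fun
def ground(cal,uv,z):
    E=np.array(cal["extrinsics"]);d=E[:3,:3]@[(uv[0]-cal["cx"])/cal["fx"],-(uv[1]-cal["cy"])/cal["fy"],-1]
    return E[:3,3]+d*(z-E[2,3])/d[2]
E
python3 - <<'E'
from vis import *
import pickle
C={n:get_calibration(n) for n in("top","scene")};M={}
for n in C:
    snapshot(n)
    for l in("psu_a","nest_a"):
        M[n,l]=trace(n,l)
        for d in M[n,l]: print(n,l,np.round(d["rect"]).tolist(),round(d["conf"],2),d["mask"].sum())
pickle.dump(M,open("m0.pkl","wb"))
# nests, by image column in top
T=sorted([d for d in M["top","nest_a"] if d["conf"]>.4],key=lambda d:d["rect"][0])
Sc=sorted([d for d in M["scene","nest_a"] if d["conf"]>.4],key=lambda d:-d["rect"][0])
for k,d,e in zip("abcd",T,Sc):
    r=d["rect"];g=ground(C["top"],((r[0]+r[2])/2,(r[1]+r[3])/2),.006)
    for v in([(C["top"],d["mask"],[])],[(C["scene"],e["mask"],[])],[(C["top"],d["mask"],[]),(C["scene"],e["mask"],[])]):
        q,c=fit(v,nest(k),0,[g[0],g[1],.05]);print(k,np.round(q,4),round(c,3))
E
```

```text
top psu_a [195.0, 218.0, 218.0, 248.0] 0.88 450
top psu_a [210.0, 223.0, 229.0, 274.0] 0.82 303
top psu_a [206.0, 224.0, 227.0, 266.0] 0.81 238
top psu_a [157.0, 142.0, 196.0, 192.0] 0.69 1027
top psu_a [202.0, 235.0, 223.0, 259.0] 0.65 191
top nest_a [251.0, 206.0, 281.0, 272.0] 0.96 1942
top nest_a [355.0, 199.0, 391.0, 252.0] 0.94 1212
top nest_a [407.0, 231.0, 436.0, 278.0] 0.91 965
top nest_a [305.0, 202.0, 337.0, 265.0] 0.71 1613
scene psu_a [363.0, 199.0, 387.0, 225.0] 0.94 483
scene psu_a [354.0, 219.0, 388.0, 255.0] 0.88 517
scene psu_a [364.0, 210.0, 390.0, 232.0] 0.74 271
scene psu_a [360.0, 209.0, 392.0, 244.0] 0.64 467
scene psu_a [387.0, 281.0, 441.0, 342.0] 0.59 2117
scene psu_a [422.0, 240.0, 470.0, 280.0] 0.49 1172
scene nest_a [134.0, 172.0, 173.0, 206.0] 0.92 787
scene nest_a [278.0, 201.0, 328.0, 259.0] 0.73 1862
scene nest_a [161.0, 193.0, 206.0, 233.0] 0.68 1094
scene nest_a [222.0, 196.0, 270.0, 243.0] 0.64 1404
a [0.513  0.1486 0.0318] 0.024
a [0.5051 0.1471 0.0235] 0.052
a [0.5108 0.1482 0.0292] 0.067
b [ 0.5259 -0.008   0.1116] 0.045
b [ 0.5178 -0.0088  0.1115] 0.064
b [ 0.5233 -0.0084  0.1082] 0.081
c [ 0.5538 -0.1547  0.1767] 0.046
c [ 0.5433 -0.1582  0.1819] 0.08
c [ 0.5516 -0.1555  0.181 ] 0.109
d [ 0.4743 -0.292   0.0517] 0.052
d [ 0.4655 -0.2952  0.0532] 0.111
d [ 0.4738 -0.2926  0.0567] 0.127
```

```bash
sed -i 's/w\*.9,.006,.024)/w*.9,.006,.030)/' vis.py; python3 - <<'E'
from vis import *
import pickle
C={n:get_calibration(n) for n in("top","scene")};M=pickle.load(open("m0.pkl","rb"))
T=sorted(M["top","nest_a"],key=lambda d:d["rect"][0]);Sc=sorted(M["scene","nest_a"],key=lambda d:-d["rect"][0])
for k,d,e in zip("abcd",T,Sc):
    r=d["rect"];g=ground(C["top"],((r[0]+r[2])/2,(r[1]+r[3])/2),.006)
    for v in([(C["top"],d["mask"],[])],[(C["scene"],e["mask"],[])]):
        q,c=fit(v,nest(k),0,[g[0],g[1],.05]);print(k,np.round(q,4),round(c,3))
t=M["top","psu_a"];s=M["scene","psu_a"]
ot=dict(d=t[0],c=t[4],b=t[2],a=t[1]);os=dict(d=s[0],c=s[2],b=s[3],a=s[1])
Z=dict(d=.088,c=.060,b=.030,a=0.);occ=[];q0=[.5,.27,.15]
g=ground(C["top"],(206,233),.116);q0=[g[0],g[1],.15]
for k in"dcba":
    vt=(C["top"],ot[k]["mask"],occ);vs=(C["scene"],os[k]["mask"],occ)
    for v in([vt],[vs],[vt,vs]):
        q,c=fit(v,psu(k),Z[k],q0);print("psu",k,np.round(q,4),round(c,3))
    occ=occ+[place(P,q,Z[k]) for P in psu(k)]
    q0=q-[.008*np.cos(q[2]),.008*np.sin(q[2]),0]
u=np.any([ot[k]["mask"] for k in ot],0),np.any([os[k]["mask"] for k in os],0)
# whole stack, nominal offsets
st=[]
for i,k in enumerate("abcd"):
    for P in psu(k): st.append([[p[0]+.008*i,p[1],p[2]+Z[k]] for p in P])
for v in([(C["top"],u[0],[])],[(C["scene"],u[1],[])],[(C["top"],u[0],[]),(C["scene"],u[1],[])]):
    q,c=fit(v,st,0,q0);print("stack(a pose)",np.round(q,4),round(c,3))
E
```

```text
a [0.513  0.1486 0.0318] 0.024
a [0.5073 0.1471 0.0214] 0.059
b [ 0.5259 -0.008   0.1116] 0.045
b [ 0.5198 -0.0086  0.1134] 0.097
c [ 0.5538 -0.1544  0.179 ] 0.05
c [ 0.5455 -0.1579  0.1827] 0.113
d [ 0.4744 -0.2914  0.0447] 0.059
d [ 0.4675 -0.2956  0.0598] 0.101
psu d [0.5077 0.2992 0.2187] 0.08
psu d [0.5023 0.299  0.2041] 0.099
psu d [0.5066 0.2992 0.1998] 0.116
psu c [0.4974 0.2979 0.3454] 0.302
psu c [0.4888 0.2995 0.1409] 0.274
psu c [0.4969 0.2977 0.2634] 0.449
psu b [0.4915 0.2946 0.2353] 0.306
psu b [0.4853 0.2936 0.254 ] 0.167
psu b [0.4912 0.2947 0.2422] 0.278
psu a [0.485  0.2911 0.2451] 0.145
psu a [0.479  0.2907 0.2602] 0.221
psu a [0.4842 0.2914 0.2535] 0.223
stack(a pose) [0.4846 0.2911 0.2555] 0.112
stack(a pose) [0.4799 0.2915 0.2569] 0.082
stack(a pose) [0.4838 0.2915 0.2622] 0.108
```

```bash
cat > plan.py <<'E'
import sys,numpy as np
from station import read_state
def plan(x,y,z,yaw):
    s=read_state();R=np.array(s["ee_rot"]);p=np.array(s["ee_pos"]);y0=np.arctan2(R[1,0],R[0,0])
    c,n=np.cos(yaw),np.sin(yaw);T=np.array([[c,n,0],[n,-c,0],[0,0,-1.]])
    d=np.array([x,y,z])-p
    print("t",round(s["time_s"],2),"pos",p.round(4),"yaw",round(y0,3),"tilt",R[2,:2].round(3),"az",round((y0-yaw)/np.radians(8),2),"shift",(T.T@d/.03).round(2),"F",np.round(s["force"],1),"w",round(s["width"]*94,1),"g",round(s["gripper_force"],1))
if __name__=="__main__": plan(*map(float,sys.argv[1:5]))
E
python3 -m jog '[[[0,0,0,0,0,0.53,0],[0,0,0,0,0,0.53,0],[0.91,-0.74,-0.06,0,0,0,0],[0.91,-0.74,-0.06,0,0,0,0],[0.91,-0.74,-0.06,0,0,0,0],[0.91,-0.74,-0.06,0,0,0,0],[0.91,-0.74,-0.06,0,0,0,0],[0.91,-0.74,-0.06,0,0,0,0]]]'
python3 -m jog '[[[0.91,-0.74,-0.06,0,0,0,0],[0.91,-0.74,-0.06,0,0,0,0],[0.91,-0.74,-0.06,0,0,0,0],[0.91,-0.74,-0.06,0,0,0,0],[0.91,-0.74,-0.06,0,0,0,0],[0.91,-0.74,-0.06,0,0,0,0]]]'
python3 plan.py .508 .299 .20 .215
```

```text
time_s: 1.5
ee_pos: [0.3706, -0.4659, 0.1903]
ee_rot: [[0.978, 0.21, 0.0], [0.21, -0.978, -0.0], [0.0, 0.0, -1.0]]
force: [-0.6, -1.2, -0.1]
width: 1.002
gripper_force: 0.0
time_s: 2.1
ee_pos: [0.5027, -0.3013, 0.2012]
ee_rot: [[0.978, 0.21, 0.0], [0.21, -0.978, -0.0], [0.0, 0.0, -1.0]]
force: [0.8, -0.9, -0.1]
width: 1.001
gripper_force: 0.0
t 2.1 pos [ 0.5027 -0.3013  0.2012] yaw 0.212 tilt [0. 0.] az -0.02 shift [  4.44 -19.51   0.04] F [ 0.8 -0.9 -0.1] w 94.1 g 0.0
```

```bash
python3 -m jog '[[[0.2,-0.89,0,0,0,0,0],[0.2,-0.89,0,0,0,0,0],[0.2,-0.89,0,0,0,0,0],[0.2,-0.89,0,0,0,0,0],[0.2,-0.89,0,0,0,0,0],[0.2,-0.89,0,0,0,0,0],[0.2,-0.89,0,0,0,0,0],[0.2,-0.89,0,0,0,0,0]]]' |tail -1
python3 -m jog '[[[0.2,-0.89,0,0,0,0,0],[0.2,-0.89,0,0,0,0,0],[0.2,-0.89,0,0,0,0,0],[0.2,-0.89,0,0,0,0,0],[0.2,-0.89,0,0,0,0,0],[0.2,-0.89,0,0,0,0,0],[0.2,-0.89,0,0,0,0,0],[0.2,-0.89,0,0,0,0,0]]]'|tail -1
python3 -m jog '[[[0.2,-0.89,0,0,0,0,0],[0.2,-0.89,0,0,0,0,0],[0.2,-0.89,0,0,0,0,0],[0.2,-0.89,0,0,0,0,0],[0.2,-0.89,0,0,0,0,0],[0.2,-0.89,0,0,0,0,0],[0,0,0,0,0,0,0]]]'|tail -1
python3 plan.py .508 .299 .095 .215
```

```text
gripper_force: 0.0
gripper_force: 0.0
gripper_force: 0.0
t 4.4 pos [0.5066 0.3034 0.2009] yaw 0.216 tilt [-0.    -0.002] az 0.01 shift [0.01 0.15 3.53] F [ 0.2 -0.3 -0.3] w 94.2 g 0.0
```

```bash
python3 -m jog '[[[0,0.15,0.9,0,0,0,0],[0,0,0.9,0,0,0,0],[0,0,0.9,0,0,0,0],[0,0,0.6,0,0,0,0],[0,0,0.32,0,0,0,0],[0,0,0,0,0,0,0]]]' 25
python3 -m jog '[[[0,0,0,0,0,0,1],[0,0,0,0,0,0,1],[0,0,0,0,0,0,1],[0,0,0,0,0,0,1],[0,0,0,0,0,0,1],[0,0,0,0,0,0,1],[0,0,0,0,0,0,1],[0,0,0,0,0,0,1]]]' 25
python3 plan.py .508 .299 .092 .215
```

```text
time_s: 5.0
ee_pos: [0.5081, 0.2945, 0.0915]
ee_rot: [[0.978, 0.21, -0.001], [0.21, -0.978, -0.001], [-0.002, 0.001, -1.0]]
force: [0.5, -0.0, 0.0]
width: 1.0
gripper_force: 0.0
time_s: 5.8
ee_pos: [0.5085, 0.2952, 0.0923]
ee_rot: [[0.978, 0.21, -0.0], [0.21, -0.978, 0.0], [-0.0, -0.0, -1.0]]
force: [-0.1, 0.3, -0.2]
width: 0.355
gripper_force: 0.0
t 5.8 pos [0.5085 0.2952 0.0923] yaw 0.212 tilt [-0. -0.] az -0.02 shift [ 0.01 -0.13  0.01] F [-0.1  0.3 -0.2] w 33.3 g 0.0
```

```bash
python3 - <<'E'
from vis import *
o=[]
for n,(x0,y0,x1,y1) in(("top",(150,180,270,300)),("scene",(310,150,450,270))):
    a=snapshot(n)[:,:,::-1];o.append(cv2.resize(a[y0:y1,x0:x1],(400,400),interpolation=cv2.INTER_CUBIC))
cv2.imwrite("pics/g1.png",np.hstack(o))
E
```

```text
(no output)
```

View pics/g1.png

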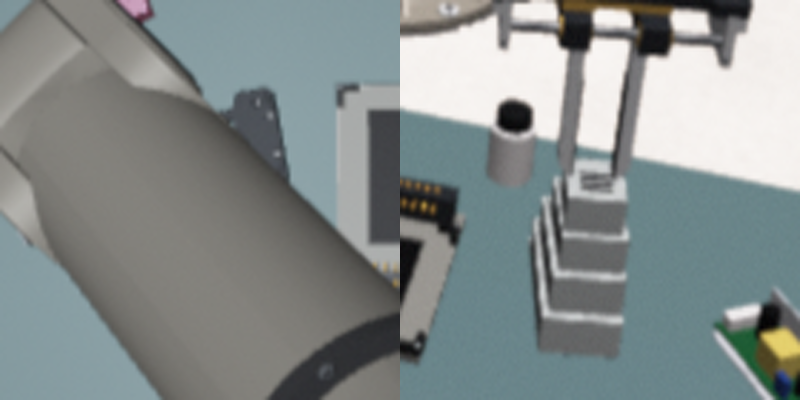

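```bash
python3 - <<'E'
from vis import *
c=get_calibration("scene");s=read_state();p=s["ee_pos"]
f=lambda P:((proj(c,P)-[310,150])*400/140+[400,0]).round(0).tolist()
print("tcp",f([p]),"grasp",f([p+np.array([0,0,.019])]),s["joint_pos"])
R=np.array(s["ee_rot"]);print("tips",f([p+R[:,1]*.0167,p-R[:,1]*.0167]), "up40",f([p+R[:,1]*.0167+[0,0,.04]]))
q=[.5077,.2992,.21]
for P in psu("d"): print(f(place(P,q,.088)))
E
```

```text
tcp [[583.0, 177.0]] grasp [[586.0, 156.0]] [-0.28805958  0.41185677 -0.43572415  1.86405341  0.21529721  0.91185739
 -2.1834787 ]
tips [[561.0, 176.0], [605.0, 179.0]] up40 [[568.0, 131.0]]
[[558.0, 169.0], [562.0, 138.0], [615.0, 173.0], [620.0, 142.0], [561.0, 203.0], [565.0, 171.0], [620.0, 207.0], [626.0, 176.0]]
[[557.0, 159.0], [560.0, 141.0], [613.0, 163.0], [616.0, 145.0], [558.0, 169.0], [560.0, 151.0], [615.0, 173.0], [618.0, 155.0]]
```

```bash
python3 - <<'E'
from vis import *
a=snapshot("scene")[:,:,::-1]
k=10;x0,y0=340,150;b=cv2.resize(a[y0:y0+60,x0:x0+80],None,fx=k,fy=k,interpolation=cv2.INTER_CUBIC)
c=get_calibration("scene");s=read_state();p=s["ee_pos"];R=np.array(s["ee_rot"]);w=s["width"]*.047
print(s["width"],s["gripper_force"])
f=lambda P:((proj(c,P)-[x0,y0]+.5)*k).astype(int)
for u in f([p+R[:,1]*w,p-R[:,1]*w,p+R[:,1]*w+[0,0,.03],p-R[:,1]*w+[0,0,.03]]): cv2.circle(b,tuple(map(int,u)),4,(0,0,255),-1)
cv2.polylines(b,[cv2.convexHull(f(place(P,[.5077,.2992,.21],.088)).astype(np.int32)) for P in psu("d")],True,(0,255,0),1)
cv2.imwrite("pics/g2.png",b)
E
```

```text
0.22890846296698297 0.0
```

View pics/g2.png

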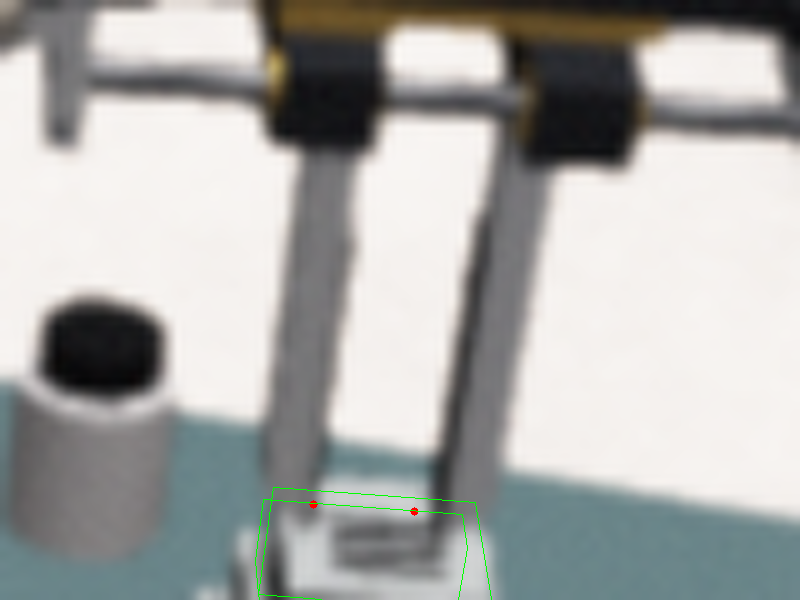

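```bash
python3 -m jog '[[[0,0,-0.8,0,0,0,0],[0,0,-0.8,0,0,0,0],[0,0,-0.8,0,0,0,0],[0,0,0,0,0,0,0],[0,0,0,0,0,0,0],[0,0,0,0,0,0,0],[0,0,0,0,0,0,0]]]' |tail -1
python3 - <<'E'
from vis import *
s=read_state();a=snapshot("scene")[:,:,::-1]
k=6;x0,y0=320,130;b=cv2.resize(a[y0:y0+100,x0:x0+130],None,fx=k,fy=k,interpolation=cv2.INTER_CUBIC)
c=get_calibration("scene");p=s["ee_pos"];R=np.array(s["ee_rot"]);w=s["width"]*.047
print(s["width"],p)
f=lambda P:((proj(c,P)-[x0,y0]+.5)*k).astype(int)
for u in f([p+R[:,1]*w,p-R[:,1]*w]): cv2.circle(b,tuple(map(int,u)),3,(0,0,255),-1)
for u in f([p+R[:,1]*w+[0,0,.03],p-R[:,1]*w+[0,0,.03]]): cv2.circle(b,tuple(map(int,u)),3,(255,0,0),-1)
cv2.imwrite("pics/g3.png",b)
E
```

```text
gripper_force: 0.0
0.7874971096682993 [0.50805287 0.29485066 0.16339644]
```

View pics/g3.png

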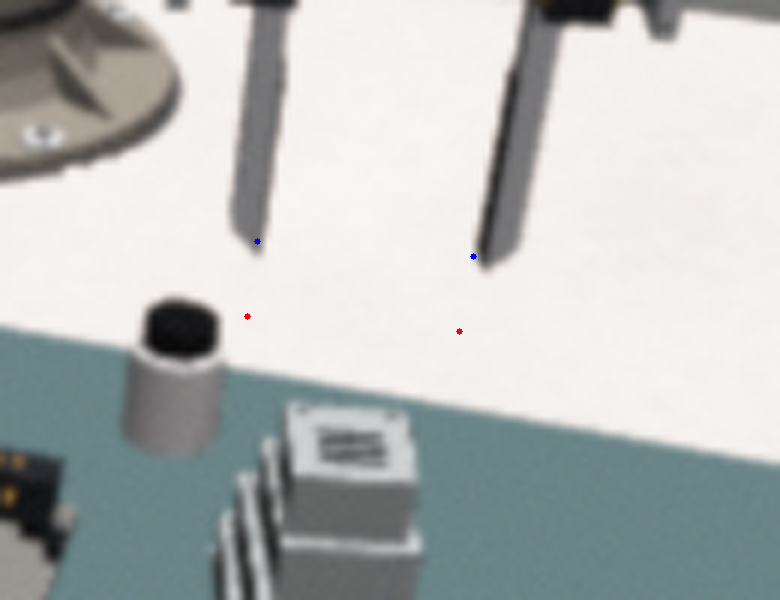

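The fingertips in this picture (258,252 and 485,268) sit about 25 mm above the projected reported TCP (red). The first close therefore passed over psu_d. I'll go lower by that amount and watch the force.

```bash
python3 -m jog '[[[0,0,0.8,0,0,0,0],[0,0,0.8,0,0,0,0],[0,0,0.7,0,0,0,0],[0,0,0.5,0,0,0,0],[0,0,0.3,0,0,0,0],[0,0,0,0,0,0,0]]]' 25 | egrep "pos|force|width"
python3 -m jog '[[[0,0,0,0,0,0,1],[0,0,0,0,0,0,1],[0,0,0,0,0,0,1],[0,0,0,0,0,0,1],[0,0,0,0,0,0,1],[0,0,0,0,0,0,1],[0,0,0,0,0,0,1],[0,0,0,0,0,0,1]]]' 25 |egrep "pos|force|width"
python3 plan.py .508 .299 .070 .215
```

```text
ee_pos: [0.508, 0.2949, 0.0703]
force: [0.6, 0.9, 0.3]
width: 0.997
gripper_force: 0.0
ee_pos: [0.5085, 0.2954, 0.0714]
force: [0.3, 0.3, 2.2]
width: 0.467
gripper_force: 25.0
t 8.1 pos [0.5085 0.2954 0.0714] yaw 0.212 tilt [ 0. -0.] az -0.02 shift [ 0.01 -0.12  0.05] F [0.3 0.3 2.2] w 43.9 g 25.0
```

```bash
python3 -m jog '[[[0,0,-0.2,0,0,0,1],[0,0,-0.4,0,0,0,1],[0,0,-0.6,0,0,0,1],[0,0,-0.6,0,0,0,1],[0,0,-0.2,0,0,0.59,1],[0,0,0,0,0,0.59,1],[-0.067,0.4,0,0,0,0,1],[-0.067,0.8,0,0,0,0,1]]]' |egrep "force|width"
python3 -m jog '[[[-0.067,0.82,0,0,0,0,1],[-0.067,0.82,0,0,0,0,1],[-0.067,0.82,0,0,0,0,1],[-0.067,0.82,0,0,0,0,1],[-0.067,0.82,0,0,0,0,1],[-0.067,0.82,0,0,0,0,1],[-0.067,0.82,0,0,0,0,1],[-0.067,0.82,0,0,0,0,1]]]' |egrep "force|width"
python3 -m jog '[[[-0.067,0.82,0,0,0,0,1],[-0.067,0.82,0,0,0,0,1],[-0.067,0.82,0,0,0,0,1],[-0.067,0.82,0,0,0,0,1],[-0.067,0.82,0,0,0,0,1],[-0.067,0.82,0,0,0,0,1],[-0.067,0.82,0,0,0,0,1],[-0.067,0.6,0,0,0,0,1]]]' |egrep "force|width"
python3 plan.py .488 -.2946 .12 .047
```

```text
force: [0.2, -1.0, -1.5]
width: 0.465
gripper_force: 25.0
force: [1.1, 0.1, -1.2]
width: 0.463
gripper_force: 25.0
force: [-0.4, 0.8, -1.3]
width: 0.466
gripper_force: 25.0
t 10.5 pos [ 0.4913 -0.1312  0.1316] yaw 0.048 tilt [-0.  0.] az 0.01 shift [-0.36  5.43  0.39] F [-0.4  0.8 -1.3] w 43.8 g 25.0
```

```bash
python3 -m jog '[[[-0.06,0.8,0,0,0,0,1],[-0.06,0.8,0,0,0,0,1],[-0.06,0.8,0,0,0,0,1],[-0.06,0.8,0,0,0,0,1],[-0.06,0.8,0,0,0,0,1],[-0.06,0.8,0.3,0,0,0,1],[0,0.6,0.5,0,0,0,1],[0,0,0,0,0,0,1]]]' |egrep "force|width"
python3 plan.py .488 -.2946 .0 .047
python3 - <<'E'
from vis import *
import pickle
C={n:get_calibration(n) for n in("top","scene")};s=read_state();p=s["ee_pos"]
M=[]
a=snapshot("scene")[:,:,::-1]
ms=trace("scene","psu_d")
for d in ms: print("scene",np.round(d["rect"]).tolist(),round(d["conf"],2),d["mask"].sum())
g=proj(C["scene"],[[p[0],p[1],p[2]+.035]])[0]
d=min(ms,key=lambda d:np.hypot(*(np.array(d["rect"]).reshape(2,2).mean(0)-g)))
for dz in(.018,.022,.026): print(dz,fit([(C["scene"],d["mask"],[])],psu("d"),p[2]+dz,[p[0],p[1],.047]))
x0,y0,k=90,110,6
cv2.imwrite("pics/h1.png",cv2.resize(a[y0:y0+100,x0:x0+130],None,fx=k,fy=k,interpolation=cv2.INTER_CUBIC))
snapshot("top")
for d in trace("top","psu_d"): print("top",np.round(d["rect"]).tolist(),round(d["conf"],2),d["mask"].sum())
E
```

```text
force: [-0.2, -1.5, -1.4]
width: 0.464
gripper_force: 25.0
t 11.3 pos [ 0.4868 -0.2938  0.1059] yaw 0.046 tilt [-0.002 -0.001] az -0.01 shift [0.04 0.03 3.53] F [-0.2 -1.5 -1.4] w 43.6 g 25.0
scene [355.0, 221.0, 388.0, 257.0] 0.83 470
scene [385.0, 283.0, 442.0, 343.0] 0.78 2155
scene [361.0, 205.0, 390.0, 232.0] 0.73 688
0.018 (array([ 0.48676306, -0.29384833,  0.047     ]), np.float64(1.0))
0.022 (array([ 0.48676306, -0.29384833,  0.047     ]), np.float64(1.0))
0.026 (array([ 0.48676306, -0.29384833,  0.047     ]), np.float64(1.0))
top [205.0, 215.0, 226.0, 267.0] 0.74 323
top [160.0, 142.0, 196.0, 195.0] 0.65 989
top [210.0, 219.0, 230.0, 273.0] 0.61 293
top [197.0, 222.0, 222.0, 258.0] 0.59 640
```

View pics/h1.png

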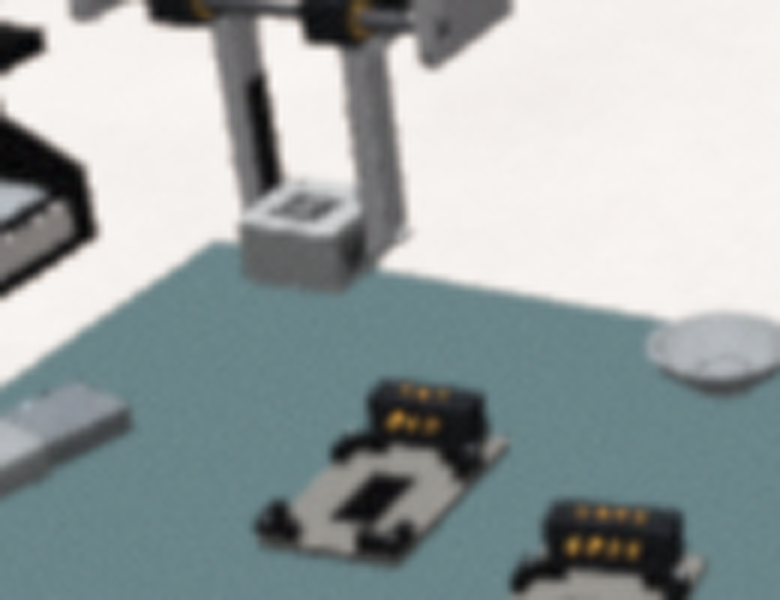

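```bash
cat > corn.py <<'E'
from vis import *
from scipy.optimize import least_squares
def solve(cal,pts,uv,yaw,q0):
    f=lambda v:(proj(cal,place(pts,[v[0],v[1],yaw],v[2]))-uv).ravel()
    r=least_squares(f,q0);return r.x,np.abs(r.fun).max()
E
python3 - <<'E'
from corn import *
c=get_calibration("scene")
P=[[.032,-.022,0],[.032,.022,0],[.032,-.022,.028],[.032,.022,.028],[-.017,-.022,.028]]
uv=np.array([[243,280],[337,291],[244,229],[340,241],[287,181]])/6+[90,110]-.5
print(solve(c,P,uv,.047,[.487,-.29,.12]), "expected .487 -.290 .124")
# nest d plate corners: +x -y front left, +x +y front right
P=[[.056,-.033,.006],[.056,.033,.006]];P2=[[.056,-.033,0],[.056,.033,0]]
for zz,PP in((0,P),):
    for z in(0,.004):
        uv=np.array([[257,540],[397,562]])/6+[90,110]-.5
        f=lambda v:(proj(c,place(P2,v,z))-uv).ravel();r=least_squares(f,[.47,-.29,.05]);print("nest",z,r.x)
E
```

```text
(array([ 0.41264047, -0.344944  ,  0.08531457]), np.float64(1.8657030288265446)) expected .487 -.290 .124
nest 0 [ 0.46083764 -0.29924003  0.0883759 ]
nest 0.004 [ 0.46632599 -0.29488282  0.08361497]
```

```bash
python3 - <<'E'
from corn import *
c=get_calibration("scene")
P=[[.032,-.022,0],[.032,.022,0],[.032,-.022,.028],[.032,.022,.028],[-.017,-.022,.028]]
uv=np.array([[243,280],[337,291],[244,229],[340,241],[287,181]])/6+[90,110]-.5
for z in(.118,.124,.130):
    r=least_squares(lambda v:(proj(c,place(P,[v[0],v[1],.047],z))-uv).ravel(),[.487,-.29]);print(z,r.x,np.abs(r.fun).max())
    r=least_squares(lambda v:(proj(c,place(P,[.480,v[0],.047],v[1]))-uv).ravel(),[-.29,z]);print("x=.48",r.x)
E
```

```text
0.118 [ 0.47115269 -0.30184428] 1.688926199396775
x=.48 [-0.29536748  0.12282457]
0.124 [ 0.48189141 -0.29393405] 1.7022260400701725
x=.48 [-0.29536748  0.12282457]
0.13 [ 0.49262938 -0.28602433] 1.7158341945503253
x=.48 [-0.29536748  0.12282457]
```

```bash
python3 -m jog '[[[0.02,0.02,0.7,0,0,0,1],[0.02,0.01,0.8,0,0,0,1],[0,0,0.8,0,0,0,1],[0,0,0.6,0,0,0,1],[0,0,0.4,0,0,0,1],[0,0,0.2,0,0,0,1],[0,0,0,0,0,0,1]]]' |egrep "pos|force"
python3 -m jog '[[[0,0,0.1,0,0,0,1],[0,0,0.1,0,0,0,1],[0,0,0,0,0,0,1]]]' |egrep "pos|force"
```

```text
ee_pos: [0.4903, -0.2919, 0.0022]
force: [-0.2, 1.3, -1.8]
gripper_force: 25.0
ee_pos: [0.4903, -0.2923, -0.0036]
force: [-0.8, -0.5, -1.7]
gripper_force: 25.0
```

```bash
python3 -m jog '[[[0,0,0.07,0,0,0,1],[0,0,0.07,0,0,0,1],[0,0,0,0,0,0,1]]]' |egrep "pos|force"
python3 plan.py .488 -.2946 -.011 .047
```

```text
ee_pos: [0.4901, -0.2921, -0.0082]
force: [-0.0, 0.3, -2.0]
gripper_force: 25.0
t 12.8 pos [ 0.4901 -0.2921 -0.0082] yaw 0.047 tilt [-0. -0.] az -0.0 shift [-0.07  0.08  0.09] F [-0.   0.3 -2. ] w 43.8 g 25.0
```

```bash
python3 -m jog '[[[-0.09,0.06,0,0,0,0,1],[0,0,0.05,0,0,0,1],[0,0,0.05,0,0,0,1],[0,0,0,0,0,0,1]]]' |egrep "pos|force"
python3 -m jog '[[[0,0,0.05,0,0,0,1],[0,0,0,0,0,0,1]]]' |egrep "pos|force"
```

```text
ee_pos: [0.4876, -0.2944, -0.0106]
force: [-2.9, 0.8, 8.4]
gripper_force: 25.0
ee_pos: [0.488, -0.2943, -0.0111]
force: [-7.6, 4.0, 25.6]
gripper_force: 25.0
```

```bash
python3 -m jog '[[[0,0,-0.04,0,0,0,1],[0,0,0,0,0,0,0],[0,0,0,0,0,0,0],[0,0,0,0,0,0,0],[0,0,0,0,0,0,0],[0,0,-0.5,0,0,0,0],[0,0,-0.9,0,0,0,0],[0,0,-0.9,0,0,0,0]]]' |egrep "pos|force|width"
python3 -m jog '[[[0,0,-0.9,0,0,0,0],[0,0,-0.9,0,0,0,0],[0,-0.8,-0.5,0,0,0,0],[0,-0.9,0,0,0,0,0],[0,-0.9,0,0,0,0,0],[0,-0.9,0,0,0,0,0],[0,-0.9,0,0,0,0,0],[0,-0.9,0,0,0,0,0]]]' |egrep "pos|force"
python3 - <<'E'
from vis import *
import pickle
C={n:get_calibration(n) for n in("top","scene")}
for n in C:
    a=snapshot(n)[:,:,::-1];cv2.imwrite(f"pics/s1{n}.png",a)
    M=trace(n,"psu_a");pickle.dump(M,open(f"m1{n}.pkl","wb"))
    for d in M: print(n,np.round(d["rect"]).tolist(),round(d["conf"],2),d["mask"].sum())
t=cv2.imread("pics/s1top.png")[170:300,330:450];s=cv2.imread("pics/s1scene.png")[150:250,120:250]
cv2.imwrite("pics/s1.png",np.hstack([cv2.resize(t,(400,433),interpolation=2),cv2.resize(s,None,fx=400/130,fy=433/100,interpolation=2)]))
E
```

```text
ee_pos: [0.4875, -0.294, 0.0593]
force: [0.6, 0.2, -0.1]
width: 0.993
gripper_force: 0.0
ee_pos: [0.4801, -0.1343, 0.1279]
force: [0.8, -0.0, -0.1]
gripper_force: 0.0
top [158.0, 141.0, 197.0, 193.0] 0.84 1047
top [208.0, 221.0, 227.0, 264.0] 0.8 255
top [209.0, 222.0, 227.0, 274.0] 0.49 229
scene [133.0, 182.0, 162.0, 201.0] 0.91 401
scene [386.0, 283.0, 441.0, 345.0] 0.86 2173
scene [354.0, 219.0, 388.0, 255.0] 0.78 488
scene [360.0, 214.0, 392.0, 243.0] 0.78 394
scene [363.0, 203.0, 388.0, 232.0] 0.64 669
```

View pics/s1.png

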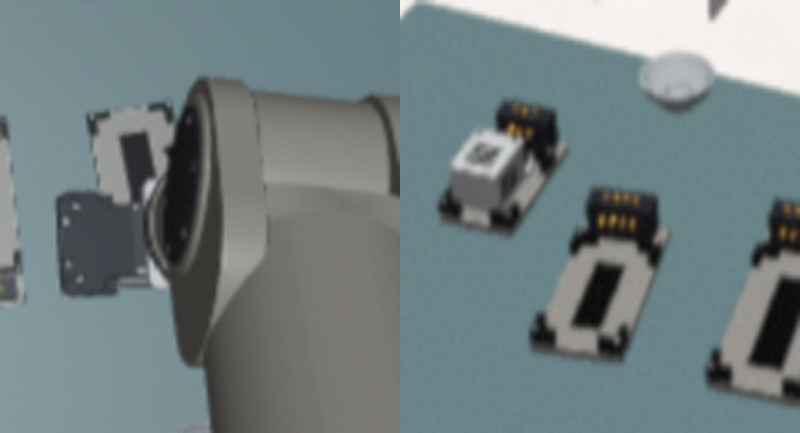

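```bash
python3 - <<'E'
from vis import *
import pickle
c=get_calibration("scene");M=pickle.load(open("m1scene.pkl","rb"))
for d in M:
    r=d["rect"]
    if r[0]<150: print("d in nest (scene; seat .4805,-.295)",fit([(c,d["mask"],[])],psu("d"),.006,[.48,-.295,.05]))
    if 362<r[0]<366: print("c on stack (scene)",fit([(c,d["mask"],[])],psu("c"),.06,[.495,.295,.24]))
E
python3 plan.py .5005 .2915 .128 .245
```

```text
d in nest (scene; seat .4805,-.295) (array([ 0.47985833, -0.29812809,  0.06078306]), np.float64(0.06740093976259232))
c on stack (scene) (array([0.49082394, 0.29641244, 0.23820336]), np.float64(0.07137518376111984))
t 15.2 pos [ 0.4804 -0.1353  0.1277] yaw 0.048 tilt [0.001 0.   ] az -1.41 shift [ 4.100e+00 -1.364e+01 -1.000e-02] F [ 0.1 -0.9 -0.5] w 94.0 g 0.0
```

```bash
python3 -m jog '[[[0,0,0,0,0,-0.7,0],[0,0,0,0,0,-0.7,0],[0.256,-0.853,0,0,0,0,0],[0.256,-0.853,0,0,0,0,0],[0.256,-0.853,0,0,0,0,0],[0.256,-0.853,0,0,0,0,0],[0.256,-0.853,0,0,0,0,0],[0.256,-0.853,0,0,0,0,0]]]' |egrep "pos|force"
python3 -m jog '[[[0.256,-0.853,0,0,0,0,0],[0.256,-0.853,0,0,0,0,0],[0.256,-0.853,0,0,0,0,0],[0.256,-0.853,0,0,0,0,0],[0.256,-0.853,0,0,0,0,0],[0.256,-0.853,0,0,0,0,0],[0.256,-0.853,0,0,0,0,0],[0.256,-0.853,0,0,0,0,0]]]' |egrep "pos|force"
python3 -m jog '[[[0.256,-0.853,0,0,0,0,0],[0.256,-0.853,0,0,0,0,0],[0,0,0,0,0,0,0]]]' |egrep "pos|force"
python3 plan.py .5005 .2915 .041 .245
```

```text
ee_pos: [0.4884, 0.0245, 0.1273]
force: [-0.1, -0.0, 0.5]
gripper_force: 0.0
ee_pos: [0.4995, 0.2381, 0.1272]
force: [-0.3, 0.1, 0.1]
gripper_force: 0.0
ee_pos: [0.5015, 0.2943, 0.1271]
force: [0.1, -0.3, 0.1]
gripper_force: 0.0
t 17.1 pos [0.5015 0.2943 0.1271] yaw 0.245 tilt [ 0.    -0.001] az -0.0 shift [-0.05  0.08  2.87] F [ 0.1 -0.3  0.1] w 94.1 g 0.0
```

```bash
python3 -m jog '[[[-0.04,0.08,0.7,0,0,0,0],[0,0,0.8,0,0,0,0],[0,0,0.7,0,0,0,0],[0,0,0.4,0,0,0,0],[0,0,0.2,0,0,0,0],[0,0,0,0,0,0,0]]]' 30 | egrep "pos|force|width"
python3 -m jog '[[[0,0,0,0,0,0,1],[0,0,0,0,0,0,1],[0,0,0,0,0,0,1],[0,0,0,0,0,0,1],[0,0,0,0,0,0,1],[0,0,0,0,0,0,1],[0,0,0,0,0,0,1],[0,0,0,0,0,0,1]]]' 30 |egrep "pos|force|width"
python3 plan.py .5005 .2915 .041 .245
```

```text
ee_pos: [0.5008, 0.2884, 0.0426]
force: [-0.2, -0.9, 0.1]
width: 1.005
gripper_force: 0.0
ee_pos: [0.5007, 0.2898, 0.0432]
force: [-1.5, 4.9, 6.2]
width: 0.527
gripper_force: 30.0
t 18.5 pos [0.5007 0.2898 0.0432] yaw 0.243 tilt [ 0.001 -0.001] az -0.02 shift [ 0.01 -0.06  0.07] F [-1.5  4.9  6.2] w 49.6 g 30.0
```

```bash
python3 -m jog '[[[0,0,-0.1,0,0,0,1],[0,0,-0.2,0,0,0,1],[0,0,-0.4,0,0,0,1],[0,0,-0.6,0,0,0,1],[0,0,-0.6,0,0,0,1],[0,0,-0.3,0,0,0,1],[0,0,0,0,0,0.47,1],[0,0,0,0,0,0,1]]]' |egrep "pos|force|width"
python3 plan.py .5665 -.153 .105 .179
```

```text
ee_pos: [0.5007, 0.2888, 0.1093]
force: [-0.6, -0.3, -2.7]
width: 0.529
gripper_force: 30.0
t 19.3 pos [0.5007 0.2888 0.1093] yaw 0.175 tilt [0.001 0.   ] az -0.03 shift [-0.46 14.88  0.14] F [-0.6 -0.3 -2.7] w 49.7 g 30.0
```

```bash
python3 -m jog '[[[-0.03,0.4,0,0,0,0,1],[-0.03,0.8,0,0,0,0,1],[-0.03,0.8,0,0,0,0,1],[-0.03,0.8,0,0,0,0,1],[-0.03,0.8,0,0,0,0,1],[-0.03,0.8,0,0,0,0,1],[-0.03,0.8,0,0,0,0,1],[-0.03,0.8,0,0,0,0,1]]]' |egrep "pos|force|width"
python3 -m jog '[[[-0.03,0.8,0,0,0,0,1],[-0.03,0.8,0,0,0,0,1],[-0.03,0.8,0,0,0,0,1],[-0.03,0.8,0,0,0,0,1],[-0.03,0.8,0,0,0,0,1],[-0.03,0.8,0,0,0,0,1],[-0.03,0.8,0,0,0,0,1],[-0.03,0.8,0,0,0,0,1]]]' |egrep "pos|force|width"
python3 -m jog '[[[0,0.8,0,0,0,0,1],[0,0.8,0,0,0,0,1],[0,0.4,0,0,0,0,1],[0,0,0,0,0,0,1]]]' |egrep "pos|force|width"
python3 plan.py .5665 -.153 .105 .179
python3 - <<'E'
from vis import *
c=get_calibration("scene");s=read_state();p=s["ee_pos"]
a=snapshot("scene");cv2.imwrite("pics/h2f.png",a[:,:,::-1])
g=proj(c,[[p[0],p[1],p[2]+.035]])[0];print(g)
for d in trace("scene","psu_c"):
    r=np.array(d["rect"]);m=r.reshape(2,2).mean(0)
    if np.hypot(*(m-g))<40:
        print(r.round(),d["conf"]);
        for dz in (.0166,.019): print(fit([(c,d["mask"],[])],psu("c"),p[2]+dz,[p[0],p[1],.18]))
E
```

```text
ee_pos: [0.5248, 0.1085, 0.1085]
force: [0.1, -0.7, -3.4]
width: 0.529
gripper_force: 30.0
ee_pos: [0.5511, -0.0816, 0.1085]
force: [0.4, 0.6, -2.3]
width: 0.527
gripper_force: 30.0
ee_pos: [0.5618, -0.1408, 0.1084]
force: [-0.5, 0.0, -2.4]
width: 0.532
gripper_force: 30.0
t 21.3 pos [ 0.5618 -0.1408  0.1084] yaw 0.175 tilt [-0.001  0.   ] az -0.03 shift [0.08 0.43 0.11] F [-0.5  0.  -2.4] w 50.0 g 30.0
[182.99663891 169.4580357 ]
[170. 161. 196. 186.] 0.89
(array([ 0.55470609, -0.14908044,  0.41917562]), np.float64(0.17691130936145782))
(array([ 0.55862464, -0.14687679,  0.42410098]), np.float64(0.18435269594192505))
```

```bash
python3 -m jog '[[[0.08,0.43,0.6,0,0,0,1],[0,0,0.6,0,0,0,1],[0,0,0.4,0,0,0,1],[0,0,0,0,0,0,1]]]' |egrep "force"
python3 plan.py .5665 -.153 .05 .179
python3 - <<'E'
from vis import *
c=get_calibration("scene");s=read_state();p=s["ee_pos"]
a=snapshot("scene")[:,:,::-1];k=8;x0,y0=145,160
b=cv2.resize(a[y0:y0+75,x0:x0+100],None,fx=k,fy=k,interpolation=2)
f=lambda P:((proj(c,P)-[x0,y0]+.5)*k).astype(np.int32)
q=[.5455,-.1579,.18];o=[q[0]+.013*np.cos(.18),q[1]+.013*np.sin(.18),.18]
P=psu("c")[0];cv2.polylines(b,[cv2.convexHull(f(place(P,o,p[2]+.0172)))],True,(0,255,0),1)
F=[P[i] for i in(4,5,7,6)];cv2.polylines(b,[f(place(F,o,p[2]+.0172))],True,(0,255,0),1)
cv2.polylines(b,[cv2.convexHull(f(place(nest("c")[0],q,0)))],True,(0,0,255),1)
cv2.imwrite("pics/h2.png",b)
E
```

```text
force: [-0.2, -0.6, -2.2]
gripper_force: 30.0
t 21.8 pos [ 0.5659 -0.1496  0.0593] yaw 0.179 tilt [-0.002 -0.002] az -0.0 shift [-0.    0.12  0.31] F [-0.2 -0.6 -2.2] w 50.1 g 30.0
```

View pics/h2.png

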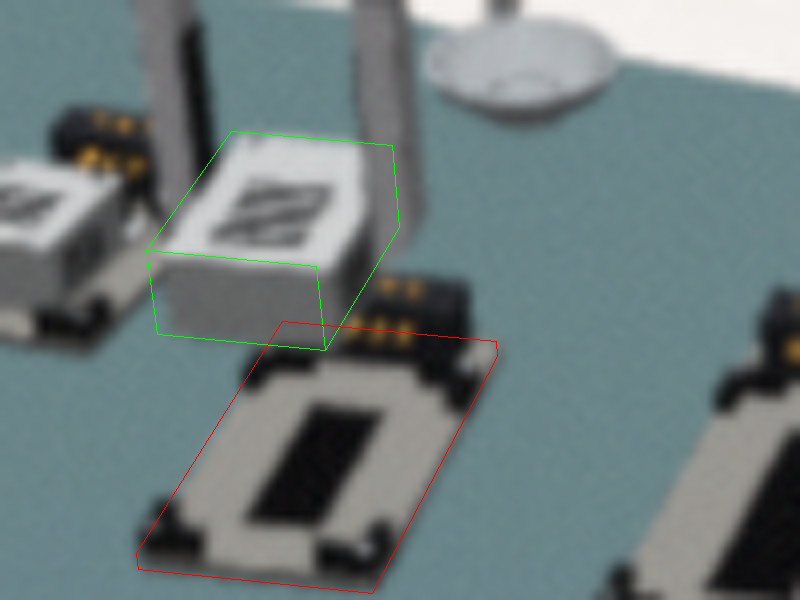

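```bash
python3 -m jog '[[[0,0.1,0.5,0,0,0,1],[0,0,0.7,0,0,0,1],[0,0,0.5,0,0,0,1],[0,0,0.3,0,0,0,1],[0,0,0,0,0,0,1]]]' |egrep "pos|force"
python3 plan.py .5665 -.153 -.0108 .179
```

```text
ee_pos: [0.5669, -0.1538, -0.0004]
force: [-0.2, -0.4, -2.4]
gripper_force: 30.0
t 22.35 pos [ 5.669e-01 -1.538e-01 -4.000e-04] yaw 0.177 tilt [-0.002 -0.001] az -0.01 shift [-0.01 -0.03  0.35] F [-0.2 -0.4 -2.4] w 49.9 g 30.0
```

```bash
python3 -m jog '[[[0,0,0.15,0,0,0,1],[0,0,0.08,0,0,0,1],[0,0,0.05,0,0,0,1],[0,0,0,0,0,0,1]]]' |egrep "pos|force"
python3 -m jog '[[[0,0,0.05,0,0,0,1],[0,0,0,0,0,0,1]]]' |egrep "pos|force"
```

```text
ee_pos: [0.5676, -0.154, -0.0075]
force: [0.3, 0.2, -1.5]
gripper_force: 30.0
ee_pos: [0.5676, -0.154, -0.0091]
force: [-0.1, 0.5, -2.0]
gripper_force: 30.0
```

```bash
python3 -m jog '[[[0,0,0.05,0,0,0,1],[0,0,0,0,0,0,1]]]' |egrep "pos|force"
python3 -m jog '[[[0,0,0.03,0,0,0,1],[0,0,0,0,0,0,1]]]' |egrep "pos|force"
```

```text
ee_pos: [0.5675, -0.154, -0.0107]
force: [-0.3, 0.3, -1.6]
gripper_force: 30.0
ee_pos: [0.5676, -0.154, -0.0108]
force: [-5.1, 0.9, 11.8]
gripper_force: 30.0
```

```bash
python3 -m jog '[[[0,0,-0.02,0,0,0,0],[0,0,0,0,0,0,0],[0,0,0,0,0,0,0],[0,0,0,0,0,0,0],[0,0,-0.5,0,0,0,0],[0,0,-0.9,0,0,0,0],[0,0,-0.9,0,0,0,0],[0,0,-0.9,0,0,0,0]]]' |egrep "pos|force|width"
python3 -m jog '[[[0,-0.8,-0.3,0,0,-0.49,0],[-0.08,-0.85,0,0,0,0,0],[-0.08,-0.85,0,0,0,0,0],[-0.08,-0.85,0,0,0,0,0],[-0.08,-0.85,0,0,0,0,0],[-0.08,-0.85,0,0,0,0,0],[-0.08,-0.85,0,0,0,0,0],[-0.08,-0.85,0,0,0,0,0]]]' |egrep "pos|force"
python3 plan.py .4925 .2905 .11 .245
python3 - <<'E'
from vis import *
c=get_calibration("scene")
snapshot("scene")
for d in trace("scene","psu_c"):
    r=d["rect"];print(np.round(r),d["conf"])
    if r[0]<150: print("d (seat .4805,-.295)",fit([(c,d["mask"],[])],psu("d"),.006,[.48,-.295,.05]))
    elif r[0]<230: print("c (seat .5583,-.1556)",fit([(c,d["mask"],[])],psu("c"),.006,[.558,-.155,.18]))
E
```

```text
ee_pos: [0.5676, -0.1539, 0.0872]
force: [0.3, 1.0, -0.5]
width: 0.998
gripper_force: 0.0
ee_pos: [0.5028, 0.0403, 0.0947]
force: [-0.1, -0.1, -1.0]
gripper_force: 0.0
t 24.95 pos [0.5028 0.0403 0.0947] yaw 0.247 tilt [0. 0.] az 0.02 shift [ 1.69 -8.17 -0.51] F [-0.1 -0.1 -1. ] w 93.9 g 0.0
[133. 180. 164. 201.] 0.95
d (seat .4805,-.295) (array([ 0.47729546, -0.2980397 ,  0.17572916]), np.float64(0.12866729497909546))
[354. 219. 388. 255.] 0.93
[170. 203. 198. 229.] 0.78
c (seat .5583,-.1556) (array([ 0.55889071, -0.15730836,  0.19600382]), np.float64(0.06663093715906143))
[386. 281. 443. 342.] 0.71
```

```bash
python3 -m jog '[[[0.17,-0.82,0,0,0,0,0],[0.17,-0.82,0,0,0,0,0],[0.17,-0.82,0,0,0,0,0],[0.17,-0.82,0,0,0,0,0],[0.17,-0.82,0,0,0,0,0],[0.17,-0.82,0,0,0,0,0],[0.17,-0.82,0,0,0,0,0],[0.17,-0.82,0,0,0,0,0]]]' |egrep "pos"
python3 -m jog '[[[0.17,-0.82,0,0,0,0,0],[0.17,-0.7,0,0,0,0,0],[0,0,0,0,0,0,0]]]' |egrep "pos|force"
python3 plan.py .4925 .2905 .012 .245
```

```text
ee_pos: [0.4953, 0.2404, 0.0946]
ee_pos: [0.4936, 0.2893, 0.0946]
force: [0.3, -0.3, 0.4]
gripper_force: 0.0
t 26.15 pos [0.4936 0.2893 0.0946] yaw 0.25 tilt [ 0.    -0.001] az 0.03 shift [-0.03 -0.05  2.75] F [ 0.3 -0.3  0.4] w 94.3 g 0.0
```

```bash
python3 -m jog '[[[-0.03,-0.03,0.7,0,0,0,0],[0,0,0.8,0,0,0,0],[0,0,0.7,0,0,0,0],[0,0,0.4,0,0,0,0],[0,0,0.15,0,0,0,0],[0,0,0,0,0,0,0]]]' 35 | egrep "pos|force|width"
python3 -m jog '[[[0,0,0,0,0,0,1],[0,0,0,0,0,0,1],[0,0,0,0,0,0,1],[0,0,0,0,0,0,1],[0,0,0,0,0,0,1],[0,0,0,0,0,0,1],[0,0,0,0,0,0,1],[0,0,0,0,0,0,1]]]' 35 |egrep "pos|force|width"
python3 -m jog '[[[0,0,-0.1,0,0,0,1],[0,0,-0.2,0,0,0,1],[0,0,-0.4,0,0,0,1],[0,0,-0.6,0,0,0,1],[0,0,-0.6,0,0,0,1],[0,0,-0.3,0,0,0,1],[0,0,0,0,0,0.48,1],[0,0,0,0,0,0.48,1]]]' |egrep "pos|force|width"
python3 plan.py .5388 -.0085 .08 .112
```

```text
ee_pos: [0.4932, 0.2866, 0.0117]
force: [0.1, 1.4, -0.3]
width: 1.0
gripper_force: 0.0
ee_pos: [0.4934, 0.2878, 0.0121]
force: [-0.4, 4.2, 6.5]
width: 0.593
gripper_force: 35.0
ee_pos: [0.4934, 0.2867, 0.0783]
force: [0.2, -0.5, -4.0]
width: 0.595
gripper_force: 35.0
t 28.35 pos [0.4934 0.2867 0.0783] yaw 0.108 tilt [ 0.001 -0.   ] az -0.03 shift [ 0.4   9.95 -0.06] F [ 0.2 -0.5 -4. ] w 55.9 g 35.0
```

```bash
python3 -m jog '[[[0.03,0.4,0,0,0,0,1],[0.03,0.8,0,0,0,0,1],[0.03,0.8,0,0,0,0,1],[0.03,0.8,0,0,0,0,1],[0.03,0.8,0,0,0,0,1],[0.03,0.8,0,0,0,0,1],[0.03,0.8,0,0,0,0,1],[0.03,0.8,0,0,0,0,1]]]' |egrep "pos|force|width"
python3 -m jog '[[[0.03,0.8,0,0,0,0,1],[0.03,0.8,0,0,0,0,1],[0.03,0.8,0,0,0,0,1],[0.03,0.8,0,0,0,0,1],[0.03,0.7,0.2,0,0,0,1],[0,0.3,0.4,0,0,0,1],[0,0,0.2,0,0,0,1],[0,0,0,0,0,0,1]]]' |egrep "pos|force|width"
python3 plan.py .5388 -.0085 .05 .112
python3 - <<'E'
from vis import *
c=get_calibration("scene");s=read_state();p=s["ee_pos"]
a=snapshot("scene")[:,:,::-1];k=8;x0,y0=205,160
b=cv2.resize(a[y0:y0+75,x0:x0+100],None,fx=k,fy=k,interpolation=2)
f=lambda P:((proj(c,P)-[x0,y0]+.5)*k).astype(np.int32)
w=.1125;q=[.5198,-.0086,w];o=[q[0]+.013*np.cos(w),q[1]+.013*np.sin(w),w]
P=psu("b")[0];cv2.polylines(b,[cv2.convexHull(f(place(P,o,p[2]+.0179)))],True,(0,255,0),1)
F=[P[i] for i in(4,5,7,6)];cv2.polylines(b,[f(place(F,o,p[2]+.0179))],True,(0,255,0),1)
cv2.polylines(b,[cv2.convexHull(f(place(nest("b")[0],q,0)))],True,(0,0,255),1)
cv2.imwrite("pics/h3.png",b)
E
```

```text
ee_pos: [0.5202, 0.1067, 0.0776]
force: [0.5, 0.4, -3.6]
width: 0.595
gripper_force: 35.0
ee_pos: [0.5377, -0.0153, 0.0524]
force: [0.7, 0.1, -3.3]
width: 0.594
gripper_force: 35.0
t 29.95 pos [ 0.5377 -0.0153  0.0524] yaw 0.112 tilt [-0.002 -0.001] az 0.0 shift [ 0.06 -0.22  0.08] F [ 0.7  0.1 -3.3] w 55.9 g 35.0
```

View pics/h3.png

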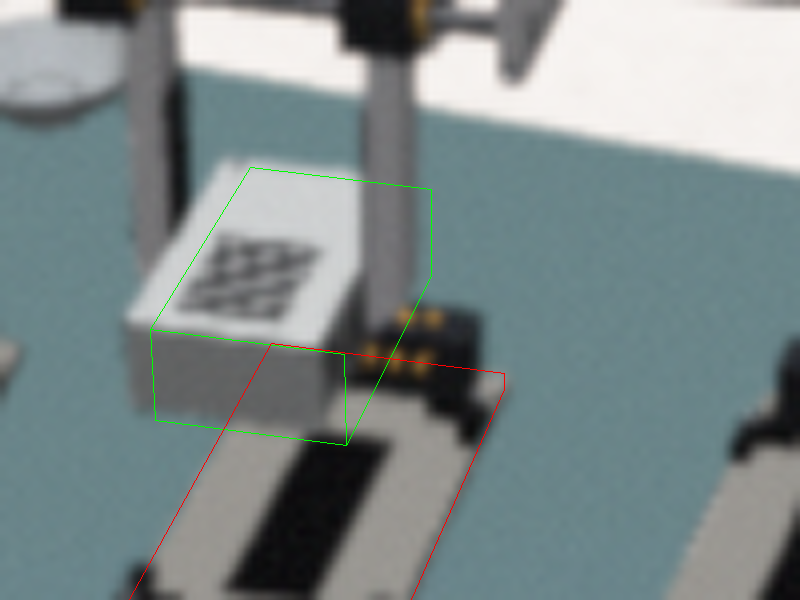

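```bash
python3 -m jog '[[[0.08,-0.2,0.4,0,0,0,1],[0,0,0.6,0,0,0,1],[0,0,0.5,0,0,0,1],[0,0,0.3,0,0,0,1],[0,0,0,0,0,0,1]]]' |egrep "pos|force"
python3 plan.py .5388 -.0085 -.012 .112
```

```text
ee_pos: [0.5396, -0.0093, -0.0018]
force: [-0.3, 0.2, -2.2]
gripper_force: 35.0
t 30.5 pos [ 0.5396 -0.0093 -0.0018] yaw 0.112 tilt [-0.002 -0.   ] az -0.0 shift [-0.02 -0.03  0.34] F [-0.3  0.2 -2.2] w 55.7 g 35.0
```

```bash
python3 -m jog '[[[0,-0.02,0.15,0,0,0,1],[0,0,0.1,0,0,0,1],[0,0,0,0,0,0,1]]]' |egrep "pos|force"
python3 -m jog '[[[0,0,0.04,0,0,0,1],[0,0,0,0,0,0,1]]]' |egrep "pos|force"
```

```text
ee_pos: [0.5406, -0.0091, -0.0079]
force: [-0.5, 0.5, -2.7]
gripper_force: 35.0
ee_pos: [0.5406, -0.0092, -0.0089]
force: [-0.0, 0.3, -3.0]
gripper_force: 35.0
```

```bash
python3 -m jog '[[[0,0,0.06,0,0,0,1],[0,0,0,0,0,0,1]]]' |egrep "pos|force"
python3 -m jog '[[[0,0,0.03,0,0,0,1],[0,0,0,0,0,0,1]]]' |egrep "pos|force"
```

```text
ee_pos: [0.5404, -0.0091, -0.011]
force: [0.8, -0.1, -2.8]
gripper_force: 35.0
ee_pos: [0.5405, -0.0091, -0.0118]
force: [-0.4, -0.2, -1.7]
gripper_force: 35.0
```

```bash
python3 -m jog '[[[-0.03,0,0.03,0,0,0,1],[0,0,0,0,0,0,1]]]' |egrep "pos|force"
python3 -m jog '[[[0,0,0.02,0,0,0,1],[0,0,0,0,0,0,1]]]' |egrep "pos|force"
```

```text
ee_pos: [0.5405, -0.0091, -0.0119]
force: [-0.9, 0.0, 8.8]
gripper_force: 35.0
ee_pos: [0.5406, -0.0091, -0.0119]
force: [-4.5, 0.6, 20.5]
gripper_force: 35.0
```

```bash
python3 -m jog '[[[0,0,-0.04,0,0,0,0],[0,0,0,0,0,0,0],[0,0,0,0,0,0,0],[0,0,0,0,0,0,0],[0,0,-0.5,0,0,0,0],[0,0,-0.9,0,0,0,0],[0,0,-0.9,0,0,0,0],[0,0,-0.7,0,0,-0.49,0]]]' |egrep "pos|force|width"
python3 -m jog '[[[0.05,-0.8,0,0,0,-0.49,0],[0.05,-0.85,0,0,0,0,0],[0.05,-0.85,0,0,0,0,0],[0.05,-0.85,0,0,0,0,0],[0.05,-0.85,0,0,0,0,0],[0.05,-0.85,0,0,0,0,0],[0.05,-0.85,0,0,0,0,0],[0.05,-0.85,0,0,0,0,0]]]' |egrep "pos|force"
python3 plan.py .485 .2885 .08 .25
python3 - <<'E'
from vis import *
C={n:get_calibration(n) for n in("top","scene")}
for n in C:
    snapshot(n)
    for d in trace(n,"psu_c"):
        r=np.array(d["rect"]);g=ground(C[n],r.reshape(2,2).mean(0),.02);print(n,r.round(),round(d["conf"],2),g.round(3))
        k=min("abcd",key=lambda k:abs(g[1]-dict(d=-.29,c=-.152,b=-.007,a=.29)[k]))
        if d["conf"]>.3 and 0.4<g[0]<.62: print(" ",k,fit([(C[n],d["mask"],[])],psu(k),0 if k=="a" else .006,[g[0],g[1],.15]))
E
```

```text
ee_pos: [0.54, -0.009, 0.0804]
force: [0.8, 0.0, 0.4]
width: 1.0
gripper_force: 0.0
ee_pos: [0.5023, 0.192, 0.0782]
force: [0.3, 0.1, 1.4]
gripper_force: 0.0
t 33.4 pos [0.5023 0.192  0.0782] yaw 0.249 tilt [-0. -0.] az -0.0 shift [ 0.24 -3.26 -0.06] F [0.3 0.1 1.4] w 94.3 g 0.0
top [414. 236. 434. 260.] 0.94 [ 0.49  -0.293  0.02 ]
  d (array([ 0.48662954, -0.2939424 ,  0.11677028]), np.float64(0.120672807097435))
top [158. 141. 197. 193.] 0.83 [0.71  0.408 0.02 ]
top [363. 202. 386. 237.] 0.72 [ 0.568 -0.158  0.02 ]
  c (array([ 0.56659855, -0.15367029,  0.17556815]), np.float64(0.07901337742805481))
top [204. 240. 223. 276.] 0.67 [0.452 0.291 0.02 ]
  a (array([ 0.37938641,  0.29395618, -0.16588286]), np.float64(1.8611987829208374))
top [313. 207. 332. 247.] 0.67 [ 0.544 -0.012  0.02 ]
  b (array([ 0.53975102, -0.00879878,  0.10885859]), np.float64(0.03837072104215622))
scene [353. 214. 386. 256.] 0.95 [0.493 0.292 0.02 ]
  a (array([0.47917178, 0.29201216, 0.23052681]), np.float64(0.04342460632324219))
scene [135. 181. 163. 200.] 0.9 [ 0.49  -0.293  0.02 ]
  d (array([ 0.47980783, -0.29612171,  0.16313152]), np.float64(0.16020672023296356))
scene [384. 283. 443. 343.] 0.79 [0.718 0.41  0.02 ]
scene [226. 205. 260. 237.] 0.7 [ 0.543 -0.005  0.02 ]
  b (array([ 0.53231268, -0.01080211,  0.14144503]), np.float64(0.08631911128759384))
scene [167. 205. 199. 228.] 0.58 [ 0.572 -0.148  0.02 ]
  c (array([ 0.5597344 , -0.156639  ,  0.22402188]), np.float64(0.10532212257385254))
scene [134. 172. 175. 208.] 0.45 [ 0.484 -0.28   0.02 ]
  d (array([ 0.4976796 , -0.26910941,  0.13397312]), np.float64(1.074293613433838))
```

```bash
python3 -m jog '[[[0.06,-0.8,0,0,0,0.07,0],[0.06,-0.8,0,0,0,0,0],[0.06,-0.8,0,0,0,0,0],[0.06,-0.8,0,0,0,0,0],[0,0,0,0,0,0,0]]]' |egrep "pos"
python3 plan.py .4855 .2905 -.016 .24
```

```text
ee_pos: [0.4865, 0.2877, 0.0781]
t 34.1 pos [0.4865 0.2877 0.0781] yaw 0.241 tilt [ 0.    -0.001] az 0.01 shift [-0.01 -0.1   3.14] F [ 0.9 -0.2 -0. ] w 94.2 g 0.0
```

```bash
python3 -m jog '[[[0,-0.1,0.7,0,0,0,0],[0,0,0.8,0,0,0,0],[0,0,0.8,0,0,0,0],[0,0,0.5,0,0,0,0],[0,0,0.2,0,0,0,0],[0,0,0.1,0,0,0,0],[0,0,0,0,0,0,0]]]' 40 | egrep "pos|force|width"
python3 -m jog '[[[0,0,0,0,0,0,1],[0,0,0,0,0,0,1],[0,0,0,0,0,0,1],[0,0,0,0,0,0,1],[0,0,0,0,0,0,1],[0,0,0,0,0,0,1],[0,0,0,0,0,0,1],[0,0,0,0,0,0,1]]]' 40 |egrep "pos|force|width"
python3 -m jog '[[[0,0,-0.1,0,0,0,1],[0,0,-0.2,0,0,0,1],[0,0,-0.4,0,0,0,1],[0,0,-0.6,0,0,0,1],[0,0,-0.6,0,0,0,1],[0,0,-0.3,0,0,0.5,1],[0,0,0,0,0,0.5,1],[0,0,0,0,0,0.5,1]]]' |egrep "pos|force|width"
python3 plan.py .526 .149 .05 .032
```

```text
ee_pos: [0.4869, 0.2881, -0.0147]
force: [0.5, -0.9, -0.0]
width: 1.001
gripper_force: 0.0
ee_pos: [0.4866, 0.2887, -0.0148]
force: [-2.6, 2.4, 5.5]
width: 0.655
gripper_force: 40.0
ee_pos: [0.4868, 0.2881, 0.0522]
force: [0.1, 0.4, -4.7]
width: 0.654
gripper_force: 40.0
t 36.4 pos [0.4868 0.2881 0.0522] yaw 0.026 tilt [ 0.001 -0.   ] az -0.05 shift [1.16 4.67 0.07] F [ 0.1  0.4 -4.7] w 61.5 g 40.0
```

```bash
python3 -m jog '[[[0.1,0.3,0,0,0,0,1],[0.2,0.8,0,0,0,0,1],[0.2,0.8,0,0,0,0,1],[0.2,0.8,0,0,0,0,1],[0.2,0.8,0,0,0,0,1],[0.2,0.7,0,0,0,0,1],[0.1,0.3,0,0,0,-0.04,1],[0,0,0,0,0,0,1]]]' |egrep "force|width"
python3 plan.py .5275 .149 .05 .032
python3 - <<'E'
from vis import *
c=get_calibration("scene");s=read_state();p=s["ee_pos"]
a=snapshot("scene")[:,:,::-1];k=7;x0,y0=260,180
b=cv2.resize(a[y0:y0+85,x0:x0+110],None,fx=k,fy=k,interpolation=2)
f=lambda P:((proj(c,P)-[x0,y0]+.5)*k).astype(np.int32)
w=.026;q=[.5073,.1471,w];o=[q[0]+.013*np.cos(w),q[1]+.013*np.sin(w),w]
P=psu("a")[0];cv2.polylines(b,[cv2.convexHull(f(place(P,o,p[2]+.0148)))],True,(0,255,0),1)
F=[P[i] for i in(4,5,7,6)];cv2.polylines(b,[f(place(F,o,p[2]+.0148))],True,(0,255,0),1)
cv2.polylines(b,[cv2.convexHull(f(place(nest("a")[0],q,0)))],True,(0,0,255),1)
cv2.imwrite("pics/h4.png",b)
E
```

```text
force: [0.1, 0.2, -5.5]
width: 0.654
gripper_force: 40.0
t 37.2 pos [0.5268 0.1525 0.0511] yaw 0.033 tilt [0. 0.] az 0.01 shift [0.02 0.12 0.04] F [ 0.1  0.2 -5.5] w 61.5 g 40.0
```

View pics/h4.png

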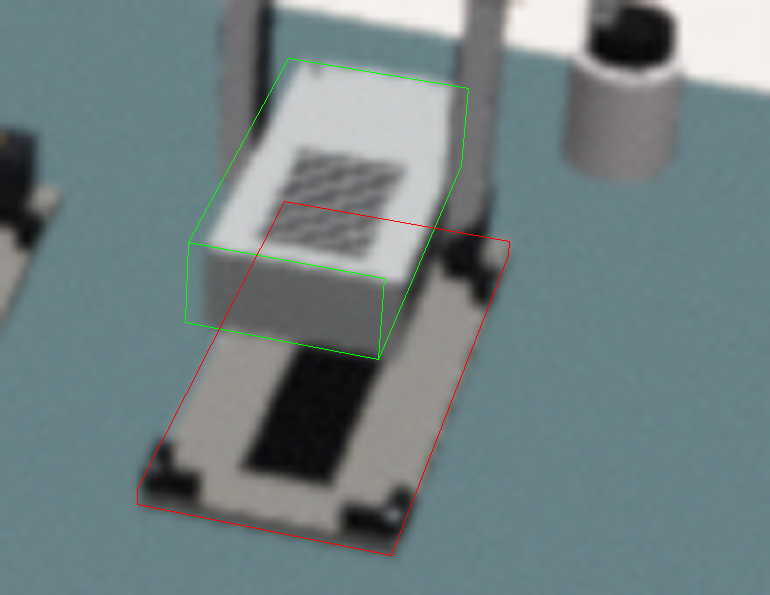

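```bash
python3 -m jog '[[[0,0.13,0.3,0,0,0,1],[0,0,0.6,0,0,0,1],[0,0,0.45,0,0,0,1],[0,0,0.25,0,0,0,1],[0,0,0,0,0,0,1]]]' |egrep "pos|force"
python3 plan.py .527 .1485 -.0088 .032
```

```text
ee_pos: [0.5255, 0.1507, 0.0016]
force: [-0.8, -0.4, -4.5]
gripper_force: 40.0
t 37.75 pos [0.5255 0.1507 0.0016] yaw 0.036 tilt [-0.002  0.   ] az 0.03 shift [0.05 0.07 0.35] F [-0.8 -0.4 -4.5] w 61.7 g 40.0
```

```bash
python3 -m jog '[[[0.03,0.06,0.1,0,0,0,1],[0,0,0.1,0,0,0,1],[0,0,0.05,0,0,0,1],[0,0,0,0,0,0,1]]]' |egrep "pos|force"
python3 -m jog '[[[0,0,0.04,0,0,0,1],[0,0,0,0,0,0,1]]]' |egrep "pos|force"
```

```text
ee_pos: [0.5275, 0.1486, -0.0046]
force: [-0.0, 1.1, -5.3]
gripper_force: 40.0
ee_pos: [0.5275, 0.1486, -0.0058]
force: [0.3, 0.5, -4.4]
gripper_force: 40.0
```

```bash
python3 -m jog '[[[0,0,0.05,0,0,0,1],[0,0,0,0,0,0,1]]]' |egrep "pos|force"
python3 -m jog '[[[0,0,0.04,0,0,0,1],[0,0,0,0,0,0,1]]]' |egrep "pos|force"
python3 -m jog '[[[0,0,0.03,0,0,0,1],[0,0,0,0,0,0,1]]]' |egrep "pos|force"
```

```text
ee_pos: [0.5274, 0.1486, -0.0074]
force: [0.7, -0.5, -5.2]
gripper_force: 40.0
ee_pos: [0.5274, 0.1486, -0.0086]
force: [-0.6, -0.8, -4.4]
gripper_force: 40.0
ee_pos: [0.5275, 0.1486, -0.0088]
force: [-5.6, -2.9, 8.5]
gripper_force: 40.0
```

```bash
python3 -m jog '[[[0,0,0,0,0,0,0],[0,0,0,0,0,0,0],[0,0,0,0,0,0,0],[0,0,0,0,0,0,0],[0,0,-0.5,0,0,0,0],[0,0,-0.9,0,0,0,0],[0,0,-0.9,0,0,0,0],[0,0,-0.9,0,0,0,0]]]' |egrep "pos|force|width"
python3 -m jog '[[[0,-0.8,-0.5,0,0,0,0],[0,-0.85,-0.5,0,0,0,0],[0,-0.85,-0.5,0,0,0,0],[0,-0.85,0,0,0,0,0],[0,-0.85,0,0,0,0,0],[0,-0.85,0,0,0,0,0],[0,-0.6,0,0,0,0,0],[0,0,0,0,0,0,0]]]' |egrep "pos|force"
python3 - <<'E'
from vis import *
C={n:get_calibration(n) for n in("top","scene")}
T=dict(d=(.4874,-.2908,.047),c=(.5666,-.1521,.179),b=(.5388,-.0066,.112),a=(.526,.149,.032))
I=[]
for n in C:
    I.append(snapshot(n)[:,:,::-1])
    for d in trace(n,"psu_c"):
        r=np.array(d["rect"]);g=ground(C[n],r.reshape(2,2).mean(0),.02)
        k=min("abcd",key=lambda k:abs(g[1]-T[k][1]))
        if d["conf"]>.3 and 0.4<g[0]<.62:
            q,e=fit([(C[n],d["mask"],[])],psu(k),.006,[g[0],g[1],.15]);print(n,k,round(d["conf"],2),(q-T[k]).round(4),round(e,3))
t=I[0][180:300,230:450];s=I[1][160:270,120:345]
w=800
cv2.imwrite("pics/fin.png",np.vstack([cv2.resize(t,(540,290),interpolation=2),cv2.resize(s,(540,264),interpolation=2)]))
E
```

```text
ee_pos: [0.5274, 0.1487, 0.0887]
force: [-0.3, 0.9, -0.9]
width: 1.004
gripper_force: 0.0
ee_pos: [0.5209, 0.3208, 0.1323]
force: [-0.7, 0.1, 1.0]
gripper_force: 0.0
top c 0.91 [ 0.0011 -0.0016 -0.0156] 0.105
top b 0.81 [ 0.0005 -0.0025  0.0004] 0.056
top d 0.6 [-0.0016 -0.0044  0.0043] 0.122
top a 0.57 [ 0.0015  0.0002 -0.0146] 0.064
scene d 0.88 [-0.0096 -0.008   0.1564] 0.14
scene a 0.76 [-0.0073 -0.0005  0.0148] 0.054
scene b 0.59 [-0.0067 -0.0042  0.0062] 0.057
```

View pics/fin.png

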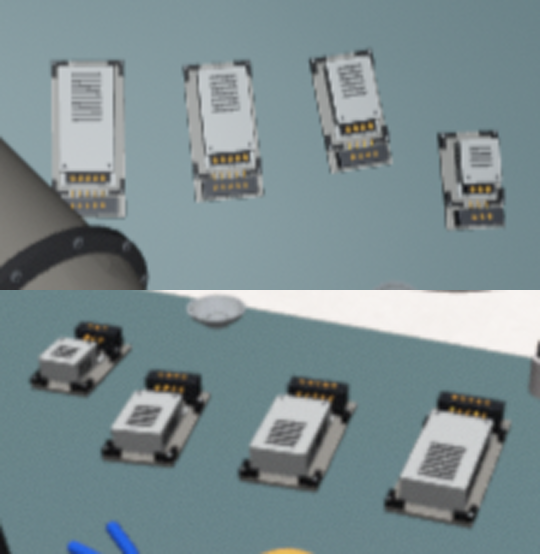

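```bash
python3 - <<'E'
from vis import *
o=[]
for n,x0,y0,nq,k in(("top",395,220,[.4744,-.2914,.047],9),("scene",125,160,[.4675,-.2956,.055],9)):
    c=get_calibration(n);a=snapshot(n)[:,:,::-1]
    b=cv2.resize(a[y0:y0+65,x0:x0+44],None,fx=k,fy=k,interpolation=2)
    f=lambda P:((proj(c,P)-[x0,y0]+.5)*k).astype(np.int32)
    w=nq[2];q=[nq[0]+.013*np.cos(w),nq[1]+.013*np.sin(w),w]
    P=psu("d")[0];cv2.polylines(b,[f(place([P[i] for i in I],q,.006)) for I in((0,2,6,4),(1,3,7,5),(4,5,7,6))],True,(0,255,0),1)
    cv2.polylines(b,[cv2.convexHull(f(place(nest("d")[0],nq,0)))],True,(0,0,255),1);o.append(b)
cv2.imwrite("pics/dz.png",np.hstack(o))
E
```

```text
(no output)
```

View pics/dz.png

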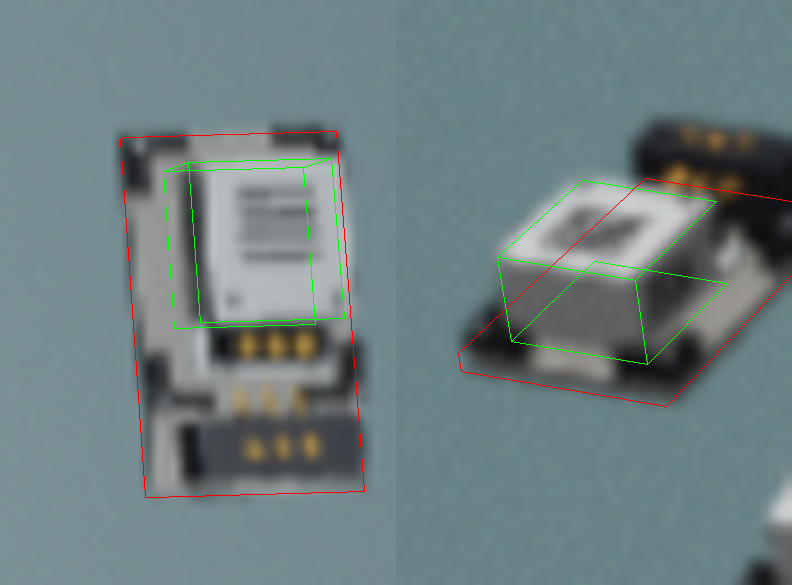

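The zoomed view shows psu_d level on its plate, 2–4 mm towards −y of the seat centre and inside the locators. The others are within about 2.5 mm, so I'm handing the job in.

```bash
python3 -c "
from station import *
print(read_state()['time_s'],job_done())"
```

```text
the job is handed in; nothing more can be done
40.85 None
```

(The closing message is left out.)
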